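# Probe the floor thickness of an inkstone

### The job

Check how thick the floor of the sloping inkstone is: first flip the toggle on the readout box over from off to on (away from the box's front), then lift the cordless probe out of the wooden tool block and set its spring-loaded nose inside the chalk ring on the stone, not on the cross. Hold the probe square to the stone's sloping face and press lightly, so that the nose is about half way in. Finish while still holding it there in the gripper; leave the chisel and everything else where it is.

Things in the scene. Friction and masses are not known exactly. Their poses are not given: they have to be found in the camera images.
- toggle (a joint): steel toggle switch on top of the readout box. 0 = off, leaning to the box's front; 0.9 rad = on, leaning as far to the back. Sprung over centre: past the middle (0.45) it snaps to that end and stays. About 2 N at its tip moves it. Hinge along the box's y axis, at (0, -45, 64) mm in the box's frame.
- toggle_tip (a point): centre of the 13 mm ball at the end of the toggle, 45 mm from its hinge; the stem is 8 mm thick. About 104 mm above the table at either end of its travel.
- readout: grey plastic readout box, fixed, 120 (x) x 150 (y) x 60 mm high, left or right of the stone, turned up to 0.35 rad. Origin: centre of its underside. x points from its front (robot side, with a row of small black keys) to its back; screen on the +y half of its top, toggle on the -y half.
- block: light wooden tool block, fixed, 75 (x) x 170 (y) x 70 mm high, on the other side of the stone. Origin: centre of its underside. Two upright through holes 23 mm wide at y = -42 and +42 mm; the probe stands in one, the chisel in the other.
- probe: round cordless probe, loose, 0.14 to 0.25 kg, upright in the tool block. Origin: on its axis at the underside of its black flange (36 mm wide, 6 thick), which rests on the block's top; z points up its axis, away from the nose. Above: smooth grey barrel 26 mm wide from z = 6 to 75 mm (grip here), black cap 20 mm wide to 83. Below: metal tube 18 mm wide to z = -45, then the nose.
- nose (a joint): how far the probe's spring nose is pressed in: 0 = fully out, 0.010 m = fully in. Pressing takes 0.8 N at the start, plus 0.4 N per mm (4.8 N fully in).
- nose_tip (a point): outermost point of the nose, a steel pin 9 mm across with a round end: on the probe's axis, 61 mm below its origin (z = -61 mm) when fully out; it moves towards the body as it is pressed.
- chisel: carving chisel, loose, standing in the other hole of the block: round dark wooden handle 22 to 26 mm across (31 mm at its foot) and 72 mm high above the block; leave alone. Origin on its axis at the block's top.
- stone: dark grey inkstone, fixed, 190 (x) x 240 (y) mm, on a rest tilted 0.30 rad (17 degrees), near edge low. Origin: centre of its underside; z is the normal of its face, leaning towards the robot side; x runs up the slope. Its flat sunken floor is the plane z = 28 mm, x from -79 to 50, y from -104 to 104 mm; a rim 10 mm higher runs round it.
- ring_mark: centre of the chalk ring drawn on the stone's floor: inner diameter 24, outer 30 mm. Right or left of the stone's middle. Origin on the floor's surface; this entry's own axes are level, take the slope from the stone.
- cross_mark: centre of the chalk cross on the other half of the floor, 30 mm wide; not to be probed.
- ink_stick: bystander, leave alone: black ink stick, a flat bar 22 x 85 x 12 mm lying on the table between robot and stone
- seal_blank: bystander, leave alone: reddish square stone blank standing on the table, 34 x 34 x 55 mm tall
- washer: bystander, leave alone: white ceramic bowl, 90 mm across, 55 mm high, between robot and stone
- round_blank: bystander, leave alone: reddish stone disc, 108 mm across, 24 mm high
- gift_box: bystander, leave alone: brocade-patterned flat box 130 x 190 x 55 mm
There are look-alikes about, which are no part of the job. Leave any pink or yellow look-alike of the probe alone.

How it is judged (in metres and radians):
On the way, in this order (a step that is already met when the one before it is completed fails the run):
1. the toggle is on (value of joint toggle above 0.8 rad), for 0.2 s.
2. the probe is lifted clear of the tool block in the gripper (z of nose_tip in the frame of block above 0.075 m and contact force between the fingers and probe above 1 N), for 0.2 s.
At the end, for the whole second after the job is handed in: Toggle on (over 0.8 rad). Probe still and held in the fingers, nose tip on the stone within 8 mm of the ring centre, axis within 0.14 rad of the normal of the stone's face, nose pressed in 2 to 8.5 mm (of 10), under 8 N on the stone, through the last second (value of joint toggle above 0.8 rad and distance between nose_tip and ring_mark below 0.008 m and angle between the z axis of probe and the z axis of stone, either way round below 0.14 rad and value of joint nose between 0.002 and 0.0085 m and contact force between probe and stone between 0.5 and 8 N and contact force between the fingers and probe above 2 N and contact force between probe and block below 0.1 N and linear speed of probe below 0.01 m/s); the arm keeps its last pose, push and grip.
It fails at once if the probe is pressed hard on the stone (over 20 N) (contact force between probe and stone above 20 N).
It fails at once if the chisel is taken or knocked out of its place (moved over 20 mm) (distance of chisel from where it was at the start of the episode above 0.02 m).
It fails at once if a bystander is moved over 30 mm (distance of any of ink_stick, seal_blank, washer, round_blank, gift_box from where it was at the start of the episode above 0.03 m).
It also fails if it takes over 51 s, if anything falls off the work surface, if the arm or the gripper's body presses on something with over 40 N, if the wrist force passes 120 N, or if a joint passes its speed limit or range.

### The arm

A 7-joint arm with a two-finger parallel gripper is mounted at the origin on the work surface. World frame = base frame: x ahead of the robot, y to its left, z up, the work surface at z = 0. Lengths are in mm, angles in rad, forces in N, time in s.
With the tool pointing down it reaches from about 425 to 1025 mm from the base axis. Payload 9.4 kg.
Tool frame: the origin (TCP) lies midway between the tips of the shut fingers; the grasp point (between the pads) lies 19 mm behind it; z points along the fingers, y is the line along which they close (so a half turn about z gives the same grasp; the last joint's range is limited). The gripper opens to 85 mm and grips with 20 to 120 N. Pads are 22 mm wide; open, the fingers measure 114 mm over their backs; the gripper's body (76 mm by 85 mm) begins 54 mm behind the grasp point. The pads swing forward as they close: fully open they stand 13 mm farther back than shut.
Start: joints at [1.187, 0.599, -0.003, 1.599, 0.002, 0.943, -0.08], TCP at [218.946, -691.149, 192.175] pointing down, gripper open.
Joint ranges: [-2.57, 2.57], [-0.35, 1.97], [-1.29, 1.29], [0.11, 2.56], [-1.05, 4.19], [0.11, 1.86], [-2.63, 2.63]. Speed limits (rad/s): [2.22, 2.22, 3.01, 3.01, 3.14, 3.14, 3.14].

### API

Orientations are given as [roll, pitch, yaw] about the fixed x, y, z axes, in that order (R = Rz(yaw) Ry(pitch) Rx(roll)).
In Python, from cell import manip gives the robot as it stands. The module is installed in compiled form; this text tells all that it offers.
- The arm moves only by the tool drive_tool, never from a script. Its argument "increments" is a list of rows, each a list of 2 entries, a list of its own where there are three numbers: the shift along the tool's x, y, z in mm, then the turn about the tool's z in degrees. A call has 1 to 20 rows; each row shifts and turns the commanded pose from where the row before left it, along the tool's axes as they then stand; what a row does not reach is not made up. A row lasts 1/10 s, in which the tool goes at most 50 mm and 8.59 degrees, less where a joint would pass 70% of its speed; a pose out of reach is approached as far as the arm can. A call with a gripper value outside its range is refused whole. "fingers" is the finger opening in mm, from 0 to 85.4, set as the call begins (left out, the last holds). The fingers move at their own pace and stop on an object; the grip force is fixed at half the most. Time passes only in rows, so rows that do not move let the fingers close. It gives the time, the measured TCP pose, the force, the opening and the grip force at its end, in the units of the state.
- manip.get_obs(): the state, without advancing time (a new reading comes with each control period).
- manip.get_image(name): name is "scene" or "top"; returns (picture, depth): 480x640x3 uint8, red, green, blue; 480x640 float32, mm along the optical axis (not along the pixel's ray), 0 where there is no reading.
- manip.get_calibration(name): a dict with "fx", "fy", "cx", "cy" (pixels), "origin" and "attitude" of the camera in the world. Camera axes: x right, y down, z forward; pixel columns grow to the right and rows downward; lengths in mm; the calibration is good to about 2 mm. A picture is of the moment at which its call begins. get_calibration takes no time and is no camera call.
- manip.close_job(): hands the job in; it is judged then, once.
Trained networks look in the newest picture that a camera, given by its name, has taken for a name from the list of things; names that differ only in an ending like _2 or _b are one class to them, and where a whole thing is asked for, a point or a joint stands for the part that bears it (a point fixed in the world has none). Each returns a list of dicts, best first, with "p" (0 to 1); they miss things now and then, are a little off and sometimes report something else, mostly with a low value. They report only what shows in the picture. A call takes as long as a camera call. They do not tell look-alikes from the thing itself.
- manip.boxes_of(label, camera): "xyz" ([x, y, z] in mm, in the coordinates of the camera as it stood for that picture, good to about 4 mm: the middle of the surface that is visible of it).
The state is a dict: "clock": time; "joints": joint angles; "joint_vel": joint speeds; "tau": joint torques, N m; "position": TCP position; "tcp_rot": TCP orientation; "force": force on the tool from outside, world axes, zero at the start; "torque": the same for the moment, N m; "width": finger opening in mm; "grasp_force": force on a finger pad.
Only numpy, scipy, OpenCV 4.12 (cv2) and the standard library are available. Lean on these libraries where they do the work, as an engineer would, in place of code of your own. Each camera call takes 0.05 s, during which the arm holds its last target. There are 200 camera calls.

## Working session

There is one attempt and no reset: what is moved stays moved. The work goes in short steps, Python scripts to look and compute and a tool call to move; the robot and the scene stay as the last step left them, time stands still between calls to the robot, and variables do not carry over. Pictures are saved under pics/ and viewed, at most 10 in all, crops included, and the job is handed in when it is done.

Besides the shell and the picture viewer there is one more tool, called after "Request:" as name([rows], argument=value, ...), one row to a line, values as JSON. drive_tool: Moves the arm, as the interface text tells. Its arguments: {"type":"object","properties":{"increments":{"type":"array"},"fingers":{"type":"number"}},"required":["increments"]}

```bash
mkdir -p pics; cat > h.py <<'E'
import numpy as np, cv2
from cell import manip
from scipy.spatial.transform import Rotation as R
def cal(n):
    c=manip.get_calibration(n); a=np.array(c['attitude'],float)
    M=a if a.shape==(3,3) else R.from_euler('xyz',a).as_matrix()
    return c,M,np.array(c['origin'],float)
def toW(n,p):
    c,M,o=cal(n); return np.asarray(p)@M.T+o
def cloud(n,d):
    c,M,o=cal(n); v,u=np.mgrid[0:480,0:640]
    P=np.stack([(u-c['cx'])/c['fx']*d,(v-c['cy'])/c['fy']*d,d],-1)
    return P@M.T+o
def pix(n,w):
    c,M,o=cal(n); p=(np.asarray(w)-o)@M
    return np.array([c['fx']*p[...,0]/p[...,2]+c['cx'],c['fy']*p[...,1]/p[...,2]+c['cy']]).T
E
python3 - <<'E'
from h import *
print(manip.get_obs())
for n in ['scene','top']:
    im,d=manip.get_image(n); print(n,manip.get_calibration(n))
    cv2.imwrite(f'pics/{n}0.png',im[...,::-1]); np.savez(f'{n}0.npz',im=im,d=d)
    for l in ['toggle_tip','readout','block','probe','chisel','stone','ring_mark','cross_mark','gift_box','washer','seal_blank']:
        for b in manip.boxes_of(l,n)[:4]:
            w=toW(n,b['xyz']); print(n,l,round(b['p'],2),w.round(),pix(n,w).round())
E
```

```text
{'clock': 0.0, 'joints': array([ 1.18731783,  0.60013925, -0.00255647,  1.60011499,  0.0017905 ,
        0.94288371, -0.07983579]), 'joint_vel': array([ 0.00016417,  0.00053947, -0.00097867,  0.00166038, -0.000398  ,
        0.00050956,  0.00083223]), 'tau': array([ 1.20904446e-03, -7.76464891e+01,  1.56517737e+00, -2.58006853e+01,
        1.23272475e-02,  8.98997270e-03, -1.89124364e-05]), 'position': array([ 218.77584049, -690.65843328,  191.31191257]), 'tcp_rot': array([-3.14005483e+00,  1.26609261e-04,  3.06806626e-01]), 'force': array([0.51305735, 0.29269341, 0.04491306]), 'torque': array([-0.0102517 , -0.00780936,  0.00262091]), 'grasp_force': 0.0, 'width': 85.5358123634278}
scene {'fx': 439.98204353553797, 'fy': 439.98204353553797, 'cx': 319.4447892452642, 'cy': 240.43179948663376, 'origin': array([984.27555885, 582.83133548, 524.54615651]), 'attitude': array([-2.07962427,  0.01237678,  2.4704567 ])}
scene readout 0.85 [ 526. -264.   62.] [252. 217.]
scene block 0.87 [512. 340.  68.] [473. 350.]
scene probe 0.92 [617. 430.  97.] [490. 414.]
scene probe 0.72 [512. 366. 113.] [4
[... 822 characters left out ...]
toggle_tip 0.28 [371. 149.  13.] [283. 312.]
top readout 0.42 [ 705. -289.   58.] [452. 174.]
top block 0.95 [484. 305.  71.] [217. 267.]
top block 0.18 [ 709. -289.   56.] [452. 173.]
top probe 0.79 [592. 349. 109.] [195. 221.]
top probe 0.61 [496. 348. 132.] [193. 260.]
top chisel 0.53 [495. 351. 128.] [192. 260.]
top chisel 0.43 [473. 271. 126.] [226. 268.]
top stone 0.66 [611. -32.  70.] [351. 213.]
top ring_mark 0.52 [ 378. -144.   52.] [400. 306.]
top ring_mark 0.43 [613. -74.  72.] [368. 211.]
top gift_box 0.85 [ 708. -290.   59.] [452. 173.]
top washer 0.83 [368. -16.  21.] [348. 312.]
top washer 0.68 [ 708. -290.   56.] [452. 173.]
top seal_blank 0.49 [ 377. -147.   50.] [401. 306.]
```

View pics/scene0.png

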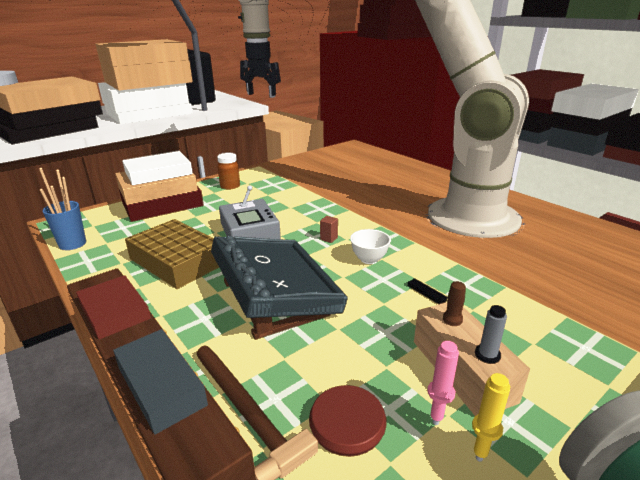

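View pics/top0.png

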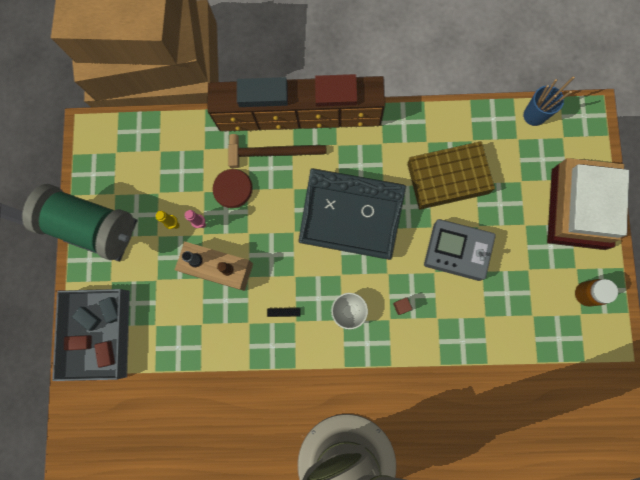

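Candidates for the probe: grey one with black flange standing in the block (scene 494,335; top ~190,258). Look-alikes are pink (scene 442,380; top 195,218), yellow (scene 490,415; top 165,220) and the chisel (scene 456,303; top 226,268). I choose the grey one. The ring is at top (367,211) and the cross at (330,204). The toggle is at scene (248,195), top (480,253).

```bash
python3 - <<'E'
from h import *
D={n:np.load(n+'0.npz') for n in ['scene','top']}
def rect(P,m,name):
    pts=P[m][:,:2].astype(np.float32); r=cv2.minAreaRect(pts); print(name,len(pts),r)
for n in D:
    d=D[n]['d'];P=cloud(n,d);im=D[n]['im'].astype(int);ok=d>0
    X,Y,Z=P[...,0],P[...,1],P[...,2]
    def near(x,y,r): return ok&(np.hypot(X-x,Y-y)<r)
    m=near(530,-265,125)&(abs(Z-60)<7)&(Y<-170)&(X<640); m=cv2.morphologyEx(m.astype(np.uint8),cv2.MORPH_OPEN,np.ones((3,3)))>0
    rect(P,m,n+' readout'); print(np.median(Z[m]))
    m=near(490,310,120)&(abs(Z-70)<6);m=cv2.morphologyEx(m.astype(np.uint8),cv2.MORPH_OPEN,np.ones((3,3)))>0
    rect(P,m,n+' block'); print(np.median(Z[m]))
    m=near(505,352,32)&(Z>90); print('probe',m.sum(),np.median(P[m],0),P[m].min(0),P[m].max(0))
    for z0,z1 in[(85,110),(110,140),(144,160)]:
        k=m&(Z>z0)&(Z<z1); 
        if k.sum()>5: print(' slice',z0,P[k].mean(0).round(1),P[k].min(0).round(),P[k].max(0).round())
    m=near(480,275,30)&(Z>90); print('chisel',P[m].mean(0).round(1),Z[m].max())
    # toggle
    m=near(530,-290,75)&(Z>75)&(Z<125); print('toggle',m.sum(),P[m].round()[np.argsort(-Z[m])][:8].tolist(), P[m].mean(0).round(1))
    # stone
    m=near(605,-40,60); Q=P[m]; 
    for i in range(5):
        c=Q.mean(0); nn=np.linalg.svd(Q-c,full_matrices=False)[2][2]; e=abs((Q-c)@nn); Q=Q[e<max(2.5*np.median(e),2)]
    nn*=np.sign(nn[2]); print('plane',c.round(1),nn.round(4),'tilt',np.arccos(nn[2]),'dir',np.degrees(np.arctan2(-nn[1],-nn[0])))
    h=(P-c)@nn; w=near(605,-30,110)&(abs(h)<5)&(im.min(-1)>110)
    k,l,s,ce=cv2.connectedComponentsWithStats(w.astype(np.uint8),connectivity=8)
    for i in range(1,k):
        if s[i,4]>8:
            q=P[l==i]; print('mark',s[i].tolist(),((q.min(0)+q.max(0))/2).round(1),q.mean(0).round(1),np.ptp(q,axis=0).round())
im=D['scene']['im'][...,::-1]
a=cv2.resize(im[270:420,400:540],None,fx=2.8,fy=2.8); b=cv2.resize(im[175:300,210:330],None,fx=3,fy=420/125)
cv2.imwrite('pics/c1.png',np.hstack([a,b]))
E
```

```text
scene readout 1326 ((518.9434204101562, -296.3802795410156), (149.98025512695312, 118.64930725097656), 73.25341033935547)
59.60214593876617
scene block 3000 ((492.515380859375, 319.40557861328125), (171.84701538085938, 78.6055908203125), 72.11895751953125)
69.44846170270907
probe 840 [514.75722131 363.64485289 127.63004554] [496.17320532 347.05131769  90.04532172] [520.40053919 372.48109801 153.87001003]
 slice 85 [514.7 363.6 100.2] [501. 348.  90.] [520. 372. 110.]
 slice 110 [514.5 363.5 124.9] [500. 347. 110.] [520. 372. 140.]
 slice 144 [509.5 360.8 149.6] [496. 347. 144.] [519. 371. 154.]
chisel [487.  283.4 118.9] 143.2907819857998
toggle 53 [[488.0, -338.0, 109.0], [484.0, -336.0, 108.0], [491.0, -334.0, 108.0], [484.0, -330.0, 107.0], [485.0, -340.0, 107.0], [481.0, -337.0, 107.0], [491.0, -338.0, 107.0], [485.0, -334.0, 107.0]] [ 492.3 -335.6   94.2]
plane [602.4 -37.   64.1] [-0.2919  0.0636  0.9543] tilt 0.3033414986091927 dir -12.30149138946897
mark [255, 255, 15, 9, 65] [617.5 -71.9  71.5] [616.8 -71.3  71. ] [31. 36. 10.]
mark [272, 280, 16, 8, 52] [636.2  20.1  71.3] 
[... 546 characters left out ...]
.] [512. 366. 139.]
 slice 144 [502.4 356.6 151.3] [491. 346. 144.] [515. 369. 159.]
chisel [475.6 274.4 130.2] 147.62973194725782
toggle 35 [[483.0, -335.0, 115.0], [483.0, -333.0, 115.0], [483.0, -342.0, 112.0], [480.0, -340.0, 112.0], [485.0, -338.0, 112.0], [488.0, -336.0, 111.0], [485.0, -341.0, 111.0], [478.0, -338.0, 110.0]] [ 487.1 -337.7  102.2]
plane [603.  -39.7  66.6] [-0.2907  0.0648  0.9546] tilt 0.3024312543384524 dir -12.557203384782976
mark [325, 199, 10, 10, 34] [635.4  22.5  72. ] [634.8  22.3  72.4] [22. 23. 10.]
mark [361, 205, 9, 12, 34] [615.1 -65.6  72.8] [616.2 -63.4  72.8] [28. 20. 15.]
mark [369, 206, 5, 11, 21] [613.1 -80.4  72. ] [612.4 -81.6  71.6] [24. 11. 10.]
```

View pics/c1.png

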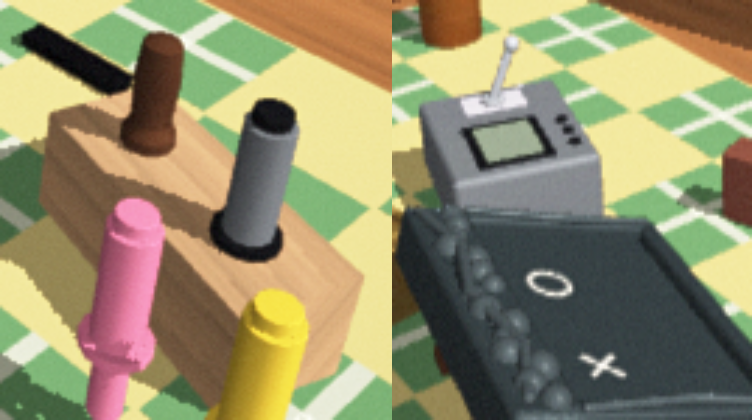

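Request:
drive_tool([
  [[32.6,-28.5,0],0],
  [[32.6,-28.5,0],0],
  [[32.6,-28.5,0],0],
  [[32.6,-28.5,0],0],
  [[32.6,-28.5,0],0],
  [[32.6,-28.5,0],0],
  [[32.6,-28.5,0],0],
  [[32.6,-28.5,0],0],
  [[32.6,-28.5,0],0],
  [[32.6,-28.5,0],0],
  [[0,0,10],8.5],
  [[0,0,10],8.5],
  [[0,0,10],8.5],
  [[0,0,10],8.5],
  [[0,0,0],0],
], fingers=0)

```text
clock: 2.7
position: [443.3, -320.4, 151.2]
tcp_rot: [-3.141, 0.002, -0.288]
force: [-0.4, 0.4, -0.8]
width: -0.0
grasp_force: 0.0
```

Request:
drive_tool([
  [[0,0,32],0],
  [[0,0,31],0],
  [[0,0,0],0],
  [[15,0,0],0],
  [[10,0,0],0],
  [[10,0,0],0],
  [[10,0,0],0],
  [[10,0,0],0],
  [[8,0,0],0],
  [[0,0,0],0],
  [[0,0,0],0],
])

```text
clock: 3.8
position: [503.8, -338.7, 89.0]
tcp_rot: [-3.142, 0.001, -0.286]
force: [0.1, 0.4, 0.2]
width: 0.1
grasp_force: 0.0
```

```bash
python3 - <<'E'
from h import *
for n in ['scene','top']:
    im,d=manip.get_image(n); P=cloud(n,d)
    print(n,[(b['p'],toW(n,b['xyz']).round()) for b in manip.boxes_of('toggle_tip',n)[:2]])
    u,v=pix(n,[506,-339,90]).astype(int); cv2.imwrite(f'pics/t_{n}.png',im[...,::-1])
    c=cv2.resize(im[max(v-50,0):v+50,u-50:u+50,::-1],(400,400)); 
    a=c if n=='scene' else np.hstack([a,c])
cv2.imwrite('pics/c2.png',a)
E
```

```text
scene [(0.49, array([ 493., -334.,   88.]))]
top [(0.72, array([373., 151.,  15.])), (0.23, array([ 376., -148.,   57.]))]
```

View pics/c2.png

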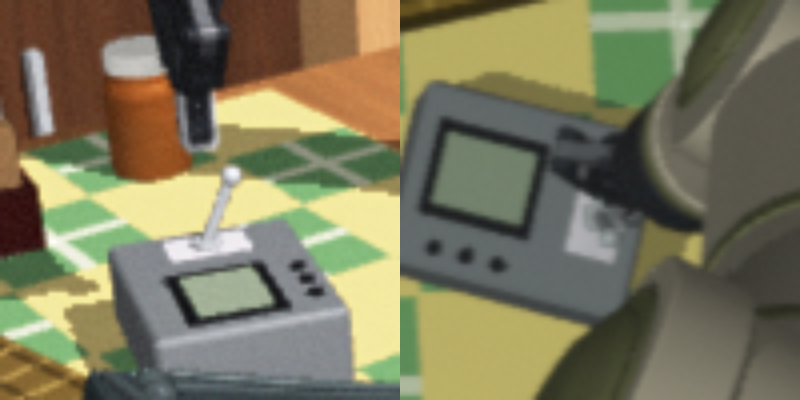

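The toggle at scene crop (230,175) still leans to the front, and the finger tip at (200,150) seems higher or farther off than its reported pose. I'll check this in depth.

```bash
python3 - <<'E'
from h import *
print(manip.get_obs()['position'],manip.get_obs()['joints'])
im,d=manip.get_image('scene');P=cloud('scene',d)
u,v=pix('scene',[506,-339,90]).astype(int)
for dv in range(-40,16,3):
    row=[]
    for du in range(-6,12,3):
        row.append(P[v+dv,u+du].round().astype(int).tolist())
    print(dv,row)
E
```

```text
[ 503.58873005 -338.75063958   89.14724495] [ 0.42665311  0.58958801  0.1068434   1.96918169 -0.10683214  0.58852432
 -1.25305564]
-40 [[517, -328, 200], [532, -284, 214], [525, -284, 213], [519, -281, 212], [512, -279, 211], [-11, -1206, -129]]
-37 [[518, -329, 193], [529, -291, 205], [524, -287, 205], [515, -290, 202], [509, -286, 202], [-8, -1201, -142]]
-34 [[519, -327, 186], [527, -298, 195], [521, -293, 195], [513, -295, 193], [507, -290, 193], [-3, -1196, -154]]
-31 [[519, -329, 178], [525, -303, 186], [513, -310, 182], [507, -308, 181], [12, -1199, -167], [-2, -1197, -169]]
-28 [[519, -331, 170], [522, -310, 177], [514, -310, 175], [496, -328, 166], [263, -741, 0], [255, -734, 0]]
-25 [[515, -340, 159], [515, -325, 163], [504, -330, 159], [497, -329, 158], [280, -713, 1], [271, -707, 0]]
-22 [[515, -341, 151], [514, -328, 155], [506, -328, 153], [496, -332, 149], [293, -691, -1], [286, -682, 0]]
-19 [[514, -347, 141], [513, -331, 146], [509, -324, 147], [498, -330, 143], [307, -667, -1], [303, -654, 2]]
-16 [[390, -592, 31], [510, -339, 135], [510, -324, 140], [502, -324, 137
[... 376 characters left out ...]
-569, 0], [389, -563, 0], [384, -554, 1], [492, -333, 100], [367, -547, -1]]
-1 [[414, -556, -1], [408, -549, -1], [401, -542, -1], [394, -537, -1], [492, -334, 92], [382, -520, 1]]
2 [[427, -533, 0], [421, -525, 1], [414, -520, 0], [498, -341, 83], [399, -511, -1], [393, -502, 1]]
5 [[439, -511, 1], [430, -509, -1], [425, -500, 1], [501, -336, 77], [412, -488, 1], [404, -484, 0]]
8 [[447, -496, -1], [502, -370, 58], [499, -360, 60], [502, -336, 70], [486, -350, 60], [481, -344, 61]]
11 [[520, -352, 61], [514, -348, 60], [511, -337, 64], [505, -332, 63], [496, -333, 61], [490, -329, 60]]
14 [[528, -337, 60], [521, -335, 59], [517, -328, 60], [509, -326, 58], [505, -319, 60], [498, -316, 59]]
```

```bash
python3 - <<'E'
from h import *
print(pix('scene',[219,-691,192]),pix('scene',[219,-691,205]),pix('scene',[219,-691,230]))
D=np.load('scene0.npz');P=cloud('scene',D['d'])
m=(np.hypot(P[...,0]-219,P[...,1]+691)<90)&(P[...,2]>120)&(D['d']>0)
Z=P[...,2][m];v,u=np.nonzero(m)
for z0 in range(150,360,10):
    k=(Z>=z0)&(Z<z0+10)
    if k.any(): print(z0,k.sum(),u[k].min(),u[k].max(),v[k].min(),v[k].max(),P[m][k].min(0).round(),P[m][k].max(0).round())
im,d=manip.get_image('scene');P=cloud('scene',d)
m=(np.hypot(P[...,0]-504,P[...,1]+339)<60)&(P[...,2]>112)&(d>0);Z=P[...,2][m]
print('now')
for z0 in range(110,240,10):
    k=(Z>=z0)&(Z<z0+10)
    if k.any(): print(z0,k.sum(),P[m][k].min(0).round(),P[m][k].max(0).round(),P[m][k].mean(0).round())
E
```

```text
[262.17381958 111.36903351] [261.87356033 107.34298886] [261.28867188  99.50047586]
240 27 248 274 92 97 [ 198. -741.  242.] [ 243. -640.  250.]
250 44 247 275 89 95 [ 194. -736.  250.] [ 245. -634.  260.]
260 44 246 275 86 91 [ 197. -746.  260.] [ 245. -635.  269.]
270 48 246 275 82 88 [ 194. -744.  270.] [ 248. -634.  280.]
280 49 241 279 79 85 [ 189. -753.  280.] [ 252. -623.  290.]
290 97 240 280 75 82 [ 188. -765.  290.] [ 255. -616.  300.]
300 122 240 280 72 79 [ 188. -763.  300.] [ 253. -616.  310.]
310 127 240 279 69 75 [ 188. -759.  310.] [ 253. -615.  320.]
320 126 240 279 66 72 [ 186. -758.  320.] [ 252. -618.  330.]
330 133 240 278 63 68 [ 184. -756.  330.] [ 253. -622.  340.]
340 122 240 277 60 65 [ 186. -755.  340.] [ 251. -616.  350.]
350 63 247 269 57 61 [ 198. -724.  350.] [ 255. -650.  360.]
now
120 8 [ 498. -338.  128.] [ 514. -331.  129.] [ 507. -334.  129.]
130 34 [ 494. -348.  131.] [ 516. -324.  140.] [ 507. -331.  136.]
140 38 [ 496. -348.  140.] [ 517. -324.  150.] [ 509. -332.  145.]
150 37 [ 496. -343.  150.] [ 517. -324.  160.] [ 509. -330.  155.]
160 32 [ 495. -356.  160.] [ 519. -320.  170.] [ 509. -330.  164.]
170 40 [ 503. -366.  171.] [ 525. -304.  180.] [ 515. -323.  177.]
180 42 [ 505. -371.  180.] [ 527. -295.  190.] [ 515. -315.  184.]
190 63 [ 506. -359.  190.] [ 529. -289.  200.] [ 519. -309.  195.]
200 67 [ 497. -394.  200.] [ 531. -282.  210.] [ 520. -312.  205.]
210 64 [ 491. -356.  210.] [ 532. -280.  220.] [ 518. -308.  215.]
220 92 [ 491. -358.  220.] [ 531. -280.  230.] [ 517. -310.  225.]
230 94 [ 491. -378.  230.] [ 528. -296.  240.] [ 516. -320.  235.]
```

The camera shows the true finger tip about 38 mm above the reported TCP, both at the start pose and now. So I'll back off, go 38 mm lower and push again.

Request:
drive_tool([
  [[-30,0,0],0],
  [[-33,0,0],0],
  [[0,0,20],0],
  [[0,0,18],0],
  [[0,0,0],0],
  [[15,0,0],0],
  [[10,0,0],0],
  [[8,0,0],0],
  [[8,0,0],0],
  [[8,0,0],0],
  [[6,0,0],0],
  [[6,0,0],0],
  [[0,0,0],0],
  [[0,0,0],0],
])

```text
clock: 5.5
position: [502.1, -338.2, 51.0]
tcp_rot: [-3.142, 0.0, -0.286]
force: [-0.8, -0.1, 0.2]
width: -0.1
grasp_force: 0.0
```

```bash
cat > tog.py <<'E'
from h import *
im,d=manip.get_image('scene'); P=cloud('scene',d)
m=(np.hypot(P[...,0]-506,P[...,1]+339)<60)&(P[...,2]>68)&(P[...,2]<135)&(d>0)
Z=P[...,2];s=im.min(-1)
for z0 in range(70,135,8):
    k=m&(Z>=z0)&(Z<z0+8)
    for nm,q in(('bright',k&(s>120)),('dark',k&(s<=100))):
        if q.sum()>1: print(z0,nm,q.sum(),P[q].mean(0).round())
E
python3 tog.py
```

```text
70 bright 8 [ 511. -340.   75.]
78 bright 11 [ 514. -342.   82.]
86 bright 20 [ 510. -338.   91.]
86 dark 2 [ 506. -333.   93.]
94 bright 15 [ 513. -338.   97.]
94 dark 13 [ 508. -328.   99.]
102 bright 23 [ 516. -339.  106.]
102 dark 21 [ 508. -330.  107.]
110 bright 9 [ 508. -335.  114.]
110 dark 19 [ 508. -329.  115.]
118 bright 5 [ 506. -333.  122.]
118 dark 21 [ 508. -327.  122.]
126 dark 14 [ 509. -328.  129.]
```

Request:
drive_tool([
  [[-10,0,0],0],
  [[0,0,-43],0],
  [[0,0,-43],0],
  [[0,0,-44],0],
  [[0,0,0],-8.5],
  [[0,0,0],-8.5],
  [[0,0,0],-8.5],
  [[0,0,0],-8.5],
  [[0,0,0],-8.5],
  [[0,0,0],-8.5],
  [[0,0,0],-8.5],
  [[0,0,0],-8.5],
  [[0,0,0],-8.5],
  [[0,0,0],-8.5],
  [[0,0,0],-8.5],
  [[0,0,0],-8.5],
  [[0,0,0],-8.5],
  [[0,0,0],-8.5],
  [[0,0,0],-8.5],
  [[0,0,0],-8.5],
], fingers=85)

```text
clock: 7.55
position: [491.3, -335.2, 181.0]
tcp_rot: [-3.141, -0.0, 2.093]
force: [0.2, -0.2, 0.3]
width: 84.9
grasp_force: 0.0
```

```bash
python3 tog.py
```

```text
70 bright 10 [ 510. -341.   74.]
78 bright 10 [ 514. -342.   83.]
86 bright 10 [ 517. -343.   91.]
94 bright 10 [ 522. -344.   98.]
102 bright 18 [ 525. -344.  107.]
```

Request:
drive_tool([
  [[42.5,25.5,0],0],
  [[42.5,25.5,0],0],
  [[42.5,25.5,0],0],
  [[42.5,25.5,0],0],
  [[42.5,25.5,0],0],
  [[42.5,25.5,0],0],
  [[42.5,25.5,0],0],
  [[42.5,25.5,0],0],
  [[42.5,25.5,0],0],
  [[42.5,25.5,0],0],
  [[42.5,25.5,0],0],
  [[42.5,25.5,0],0],
  [[42.5,25.5,0],0],
  [[42.5,25.5,0],0],
  [[0,0,0],-8],
  [[0,0,0],-8],
  [[0,0,0],-8],
  [[0,0,0],-8],
  [[0,0,0],-8],
  [[0,0,0],-7.7],
], fingers=60)

```text
clock: 9.6
position: [508.8, 357.4, 180.9]
tcp_rot: [-3.141, -0.0, 2.922]
force: [0.1, 0.7, -0.2]
width: 60.2
grasp_force: 0.0
```

```bash
python3 - <<'E'
from h import *
o=manip.get_obs();print(o['position'],o['tcp_rot'],o['joints'],o['force'])
im,d=manip.get_image('scene');P=cloud('scene',d)
cv2.imwrite('pics/g1.png',im[200:440,360:640,::-1].repeat(2,0).repeat(2,1))
c=o['position'];m=(np.hypot(P[...,0]-c[0],P[...,1]-c[1])<75)&(d>0);Z=P[...,2]
for z0 in range(85,300,10):
    k=m&(Z>=z0)&(Z<z0+10)
    if k.sum()>3: print(z0,k.sum(),P[k].min(0).round(),P[k].max(0).round(),P[k].mean(0).round())
E
```

```text
[508.7691121  357.43773374 180.90167692] [-3.14060723e+00 -9.88675603e-05  2.92240451e+00] [-0.19815769  0.59374657 -0.77473931  1.82334442  0.5082492   0.93548508
  0.15215694] [ 0.08345144  0.65086943 -0.17762895]
85 154 [476. 285.  85.] [519. 372.  95.] [507. 344.  90.]
95 150 [476. 285.  95.] [520. 372. 105.] [506. 341. 100.]
105 165 [477. 284. 105.] [520. 372. 115.] [506. 340. 110.]
115 164 [477. 285. 115.] [520. 373. 125.] [506. 342. 120.]
125 165 [476. 285. 125.] [520. 372. 135.] [506. 342. 130.]
135 178 [479. 286. 135.] [521. 372. 145.] [511. 357. 141.]
145 176 [496. 348. 145.] [519. 370. 154.] [509. 360. 151.]
215 4 [498. 327. 224.] [517. 393. 225.] [507. 360. 224.]
225 183 [492. 313. 225.] [529. 399. 235.] [514. 355. 231.]
235 266 [491. 312. 235.] [529. 401. 245.] [515. 362. 240.]
245 285 [492. 312. 245.] [529. 402. 255.] [516. 364. 250.]
255 246 [492. 313. 255.] [529. 401. 265.] [514. 356. 260.]
265 368 [491. 295. 265.] [535. 419. 275.] [517. 359. 271.]
275 630 [488. 293. 275.] [536. 420. 285.] [517. 370. 280.]
285 689 [485. 292. 285.] [536. 422. 295.] [518. 369. 290.]
295 817 [487. 290. 295.] [537. 424. 305.] [518. 364. 300.]
```

View pics/g1.png

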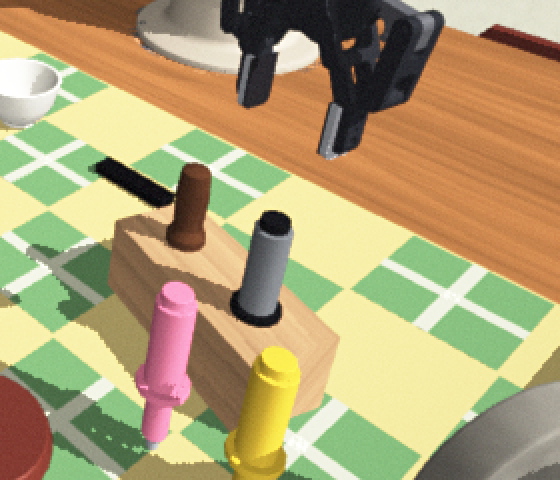

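Request:
drive_tool([
  [[3.3,0.8,0],0],
  [[0,0,40],0],
  [[0,0,40],0],
  [[0,0,30],0],
  [[0,0,19],0],
  [[0,0,0],0],
])

```text
clock: 10.25
position: [504.6, 358.4, 49.7]
tcp_rot: [-3.138, -0.003, 2.916]
force: [-0.0, 0.1, -0.3]
width: 59.9
grasp_force: 0.0
```

Request:
drive_tool([
  [[0,0,0],0],
  [[0,0,0],0],
  [[0,0,0],0],
  [[0,0,0],0],
  [[0,0,0],0],
  [[0,0,0],0],
], fingers=0)

```text
clock: 10.85
position: [506.8, 360.3, 53.7]
tcp_rot: [3.14, 0.001, 2.919]
force: [-1.4, -0.9, 7.1]
width: 25.0
grasp_force: 58.5
```

Request:
drive_tool([
  [[0,0,-11],0],
  [[0,0,-11],0],
  [[0,0,-11],0],
  [[0,0,0],0],
  [[0,0,0],0],
])

```text
clock: 11.35
position: [506.6, 359.7, 85.6]
tcp_rot: [3.141, 0.001, 2.919]
force: [0.2, 0.4, -1.8]
width: 24.5
grasp_force: 58.9
```

```bash
cat > ax.py <<'E'
from h import *
def axis(z0,z1,guess,r=9,rad=22,n='scene',dirg=(0,0,1),view=None):
    """fit cylinder axis to points in slab around guess line; returns centre & dir"""
    from scipy.optimize import least_squares
    im,d=manip.get_image(n);P=cloud(n,d);c=np.array(guess,float);a=np.array(dirg,float);a/=np.linalg.norm(a)
    if view: cv2.imwrite(view,im[...,::-1])
    v=P-c;t=v@a;rr=np.linalg.norm(v-t[...,None]*a,axis=-1)
    Q=P[(d>0)&(t>z0)&(t<z1)&(rr<rad)]
    def f(p):
        b=np.array([p[2],p[3],1]);b/=np.linalg.norm(b);w=Q-[p[0],p[1],c[2]]
        return np.linalg.norm(np.cross(w,b),axis=1)-r
    s=least_squares(f,[c[0],c[1],a[0]/a[2],a[1]/a[2]],loss='soft_l1',f_scale=1.5)
    b=np.array([s.x[2],s.x[3],1]);b/=np.linalg.norm(b)
    return np.r_[s.x[:2],c[2]],b,len(Q),np.median(abs(f(s.x)))
E
python3 - <<'E'
from ax import *
o=manip.get_obs();p=o['position']
print(axis(-28,0,[p[0],p[1],105],r=9,rad=16,view='pics/h1.png'))
P=cloud('scene',manip.get_image('scene')[1]);m=(np.hypot(P[...,0]-p[0],P[...,1]-p[1])<25);Z=P[...,2]
for z0 in range(66,200,6):
    k=m&(Z>=z0)&(Z<z0+6)
    if k.sum()>3: print(z0,k.sum(),P[k].min(0).round(),P[k].max(0).round(),P[k].mean(0).round())
E
```

```text
(array([509.67783406, 360.48852896, 105.        ]), array([0.21479885, 0.07569908, 0.97372024]), 129, np.float64(0.9244130270704698))
66 504 [482. 335.  66.] [531. 384.  72.] [510. 362.  69.]
72 45 [501. 352.  72.] [517. 368.  78.] [512. 362.  75.]
78 47 [504. 352.  78.] [515. 368.  84.] [511. 362.  81.]
84 42 [505. 353.  84.] [516. 368.  90.] [512. 362.  87.]
90 22 [506. 352.  90.] [515. 368.  93.] [512. 362.  92.]
96 13 [508. 345. 100.] [522. 376. 102.] [518. 365. 101.]
102 193 [492. 342. 102.] [524. 377. 108.] [514. 363. 106.]
108 70 [499. 347. 108.] [520. 376. 114.] [514. 363. 111.]
114 59 [508. 351. 114.] [519. 372. 120.] [516. 362. 117.]
120 53 [510. 345. 120.] [520. 377. 126.] [517. 361. 123.]
126 96 [507. 338. 126.] [522. 384. 132.] [516. 360. 129.]
132 122 [505. 335. 132.] [523. 384. 138.] [516. 362. 135.]
138 104 [508. 339. 138.] [522. 384. 144.] [517. 362. 141.]
144 118 [505. 335. 144.] [522. 385. 150.] [517. 361. 147.]
150 120 [509. 335. 150.] [523. 385. 156.] [517. 362. 153.]
156 123 [508. 335. 156.] [523. 384. 162.] [516. 358. 159.]
162 88 [506. 337. 162.] [524. 381. 168.] [516. 355. 165.]
168 127 [494. 336. 168.] [525. 378. 174.] [514. 356. 171.]
174 167 [494. 336. 174.] [525. 384. 180.] [512. 361. 176.]
180 111 [495. 336. 180.] [525. 384. 186.] [512. 358. 183.]
186 88 [500. 339. 186.] [527. 384. 192.] [514. 365. 189.]
192 130 [499. 338. 192.] [528. 384. 198.] [514. 368. 195.]
198 95 [500. 339. 198.] [529. 383. 204.] [519. 358. 201.]
```

Request:
drive_tool([
  [[4,0,0],0],
  [[4,0,0],0],
  [[4,0,0],0],
  [[4,0,0],0],
  [[4,0,0],0],
  [[0,0,0],0],
  [[0,0,0],0],
])

```text
clock: 12.15
position: [487.9, 363.6, 85.1]
tcp_rot: [-3.141, 0.002, 2.919]
force: [4.5, -1.6, -0.8]
width: 24.5
grasp_force: 59.4
```

```bash
cat > tilt.py <<'E'
from ax import *
import sys
o=manip.get_obs();p=o['position'];R0=R.from_euler('xyz',o['tcp_rot']).as_matrix()
P=cloud('scene',manip.get_image('scene')[1]);tip=p[2]+57  # grasp height (true)
off=float(sys.argv[1]) if len(sys.argv)>1 else 0.
g=np.r_[p[:2],tip]; tx=R0[:,0]
a=np.sin(off)*tx+np.cos(off)*np.array([0,0,1])
v=P-g;t=v@a;rr=np.linalg.norm(v-t[...,None]*a,axis=-1)
print('fl',[(z,int(((t>z)&(t<z+3)&(rr<20)).sum()),((P[(t>z)&(t<z+3)&(rr<20)]-g)@R0[:,:2]).mean(0).round(1)) for z in range(-75,-24,3)])
c,b,n,e=axis(-70,-44,g,r=9,rad=15,dirg=a)
print('axis',b.round(3),'tilt',np.arccos(b[2]).round(3),'along tx',np.arcsin(b@R0[:,0]).round(3),'ty',np.arcsin(b@R0[:,1]).round(3),n,e.round(2),'line at grasp z minus grasp, tool axes',((c-g)@R0).round(1))
E
python3 tilt.py 0.25
```

```text
fl [(-75, 93, array([-15.3,   2.4])), (-72, 53, array([-9.7,  5.6])), (-69, 21, array([-20.3,   2.7])), (-66, 25, array([-19.1,   3.9])), (-63, 28, array([-18.9,   3.2])), (-60, 19, array([-17.8,   2.8])), (-57, 29, array([-16.9,   3.4])), (-54, 24, array([-17. ,   3.1])), (-51, 23, array([-16.6,   3.7])), (-48, 6, array([-16.2,   4.4])), (-45, 3, array([-25.6,   1. ])), (-42, 46, array([-21.1,   7.1])), (-39, 100, array([-18.6,   3.9])), (-36, 70, array([-10.6,   6.8])), (-33, 41, array([-14.9,   5.4])), (-30, 37, array([-14.5,   4.7])), (-27, 36, array([-14.7,   4.3]))]
axis [-0.2    0.017  0.98 ] tilt 0.202 along tx 0.198 ty -0.028 188 0.53 line at grasp z minus grasp, tool axes [-0.5 -2.3  0. ]
```

The pivot in the grip works (tilt 0.20 at about 5 N). A little more is needed.

Request:
drive_tool([
  [[4,0,0],0],
  [[4,0,0],0],
  [[0,0,0],0],
  [[0,0,0],0],
])

```text
clock: 12.65
position: [480.0, 365.5, 85.0]
tcp_rot: [-3.141, 0.001, 2.919]
force: [5.7, -1.0, -0.9]
width: 24.6
grasp_force: 60.1
```

```bash
python3 tilt.py 0.3|tail -1
```

```text
axis [-0.275  0.054  0.96 ] tilt 0.284 along tx 0.283 ty -0.009 197 0.49 line at grasp z minus grasp, tool axes [-2.2 -1.   0. ]
```

Request:
drive_tool([
  [[3,0,0],0],
  [[0,0,0],0],
  [[0,0,-10],0],
  [[0,0,-20],0],
  [[0,0,-30],0],
  [[0,0,-30],0],
  [[0,0,-30],0],
  [[0,0,0],0],
  [[0,0,0],0],
])

```text
clock: 13.65
position: [475.5, 366.7, 205.3]
tcp_rot: [3.141, 0.0, 2.92]
force: [-0.5, -1.0, -2.3]
width: 24.7
grasp_force: 60.2
```

```bash
python3 tilt.py 0.3|tail -1; python3 - <<'E'
from h import *
im,d=manip.get_image('scene');o=manip.get_obs();u,v=pix('scene',o['position']).astype(int);print(u,v,pix('scene',[616,-70,72]))
cv2.imwrite('pics/p1.png',cv2.resize(im[max(v-110,0):v+90,max(u-100,0):u+100,::-1],(600,600)))
E
```

```text
axis [-0.297  0.077  0.952] tilt 0.312 along tx 0.312 ty 0.01 264 0.58 line at grasp z minus grasp, tool axes [-1.4 -0.8  0. ]
522 271 [262.66544377 258.60323726]
```

View pics/p1.png

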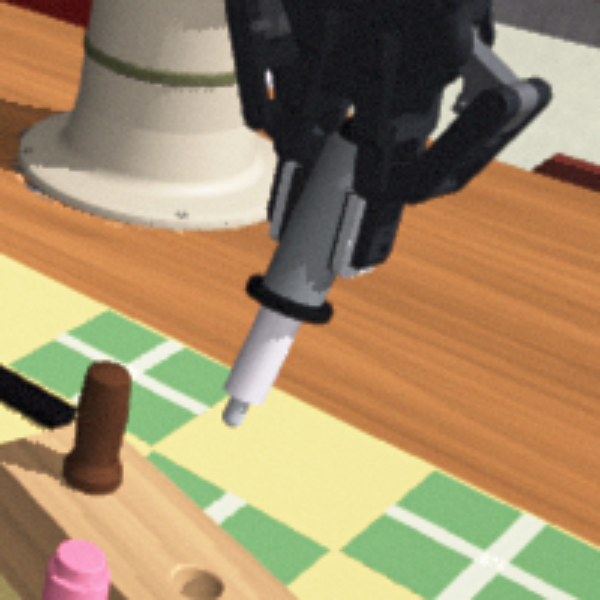

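```bash
cat > tip.py <<'E'
from h import *
o=manip.get_obs();p=o['position'];a=np.array([-.297,.077,.952]);g=np.r_[p[:2],p[2]+57]+np.array([1.4,-.5,0])
for n in ['scene','top']:
    im,d=manip.get_image(n);P=cloud(n,d);v=P-g;t=v@a;rr=np.linalg.norm(v-t[...,None]*a,axis=-1)
    m=(d>0)&(rr<12)&(t<-40)&(t>-125)
    if not m.any(): print(n,'none');continue
    for z in range(-118,-72,3):
        k=m&(t>=z)&(t<z+3)
        if k.sum(): print(n,z,k.sum(),P[k].mean(0).round(1),rr[k].mean().round(1))
print(p)
E
python3 tip.py
```

```text
scene -103 7 [509.2 359.3 165.1] 3.5
scene -100 16 [509.1 359.2 168.1] 4.4
scene -97 13 [508.1 359.6 170.8] 4.8
scene -94 18 [507.6 359.8 173.6] 4.7
scene -91 11 [507.1 360.2 176.5] 4.8
scene -88 17 [508.9 361.7 180.8] 9.0
scene -85 30 [508.3 362.  183.1] 9.3
scene -82 32 [507.3 361.8 185.9] 9.1
scene -79 32 [506.5 362.6 188.8] 9.4
scene -76 33 [505.9 361.9 192.1] 9.3
scene -73 30 [504.8 362.6 194.8] 9.5
top none
[475.31299523 365.9276954  203.76988752]
```

Request:
drive_tool([
  [[-18.9,-39.5,0],0],
  [[-18.9,-39.5,0],0],
  [[-18.9,-39.5,0],0],
  [[-18.9,-39.5,0],0],
  [[-18.9,-39.5,0],0],
  [[-18.9,-39.5,0],0],
  [[-18.9,-39.5,0],0],
  [[-18.9,-39.5,0],0],
  [[-18.9,-39.5,0],0],
  [[-18.9,-39.5,0],0],
  [[0,0,20],0],
  [[0,0,20],0],
  [[0,0,13],0],
  [[0,0,0],0],
  [[0,0,0],0],
])

```text
clock: 15.4
position: [573.5, -59.6, 152.2]
tcp_rot: [3.141, -0.0, 2.921]
force: [0.8, -0.0, -2.3]
width: 24.4
grasp_force: 60.3
```

```bash
python3 tip.py; python3 tilt.py .3|tail -1; python3 - <<'E'
from h import *
print(manip.get_obs()['force'],manip.get_obs()['tcp_rot'])
im,d=manip.get_image('scene');u,v=pix('scene',[612,-70,95]).astype(int)
cv2.imwrite('pics/p2.png',cv2.resize(im[v-60:v+40,u-50:u+50,::-1],(600,600)))
E
```

```text
scene -103 5 [607.  -64.9 113.9] 4.2
scene -100 6 [606.4 -65.8 116.4] 4.1
scene -97 6 [605.4 -64.  119. ] 5.2
scene -94 6 [604.8 -63.4 121.6] 5.2
scene -91 6 [603.8 -63.5 124.1] 5.1
scene -88 7 [602.7 -60.6 127.7] 8.5
scene -85 14 [604.6 -60.6 130.8] 9.4
scene -82 14 [603.  -60.3 133.6] 9.0
scene -79 14 [602.  -60.9 136.6] 8.9
scene -76 12 [600.6 -59.3 138.8] 9.0
scene -73 13 [600.8 -59.7 142. ] 9.0
top none
[573.52545037 -59.6047835  152.23570137]
axis [-0.299  0.055  0.953] tilt 0.309 along tx 0.308 ty -0.012 117 0.73 line at grasp z minus grasp, tool axes [-2.2 -1.7  0. ]
[ 0.83106652 -0.29430307 -2.1666395 ] [3.14150446e+00 1.27837040e-03 2.91998635e+00]
```

View pics/p2.png

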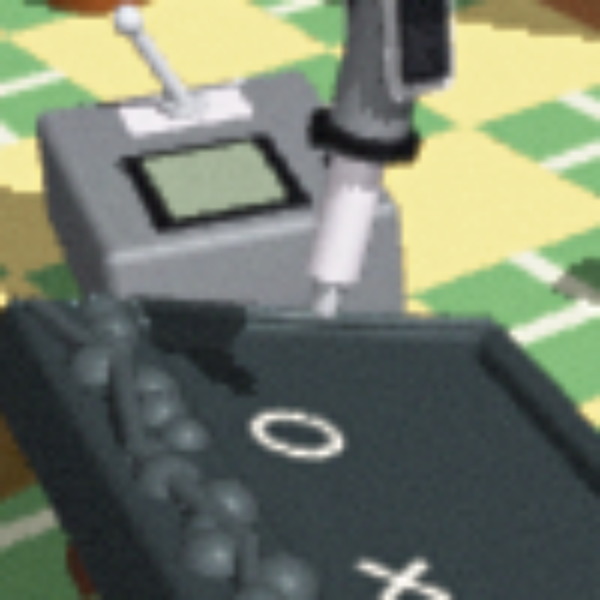

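The picture shows the toggle leaning back (on), the nose at crop (325,315) still above the stone, the ring at (297,435) and the cross at (405,580).

```bash
python3 - <<'E'
from h import *
u,v=pix('scene',[612,-70,95]).astype(int)
f=lambda w:(pix('scene',w)-[u-50,v-60])*6
tip=np.array([605.6,-68,110.9]);print('tip crop',f(tip),'ring',f([617,-71.5,71]))
c,M,o=cal('scene')
def ray(cu,cv_,pt,n):
    q=np.array([(u-50+cu/6-c['cx'])/c['fx'],(v-60+cv_/6-c['cy'])/c['fy'],1])@M.T
    return o+q*((pt-o)@n)/(q@n)
n=np.array([-.2919,.0636,.9543]); r=ray(297,435,np.array([602.4,-37,64.1]),n);print('ring',r)
rt=np.array([616,-72,71.5])
for q in(r,rt):
    w=q-tip;print('delta',w,'normal',w@n,'lateral',w-(w@n)*n)
print(ray(325,315,tip,np.array([.6,.7,-.3])))
E
```

```text
tip crop [319.67648724 318.65691625] ring [293.20008845 431.38827707]
ring [617.01169831 -69.17525537  70.71374932]
delta [ 11.41169831  -1.17525537 -40.18625068] normal -41.75555999999997 lateral [-0.77674966  1.48039825 -0.33891977]
delta [ 10.4  -4.  -39.4] normal -40.88958 lateral [-1.5356684  -1.39942271 -0.37907381]
[604.49247724 -66.33534152 112.56915761]
```

Request:
drive_tool([
  [[-3.0,0,12],0],
  [[-3.6,0,11.5],0],
  [[-2.8,0,10],0],
  [[0,0,0],0],
  [[0,0,0],0],
  [[0,0,0],0],
])

```text
clock: 16.25
position: [582.7, -62.2, 118.8]
tcp_rot: [3.141, -0.0, 2.92]
force: [-0.7, 0.2, -1.2]
width: 24.5
grasp_force: 60.3
```

```bash
cat > gap.py <<'E'
from h import *
im,d=manip.get_image('scene');P=cloud('scene',d);o=manip.get_obs();p=o['position'];n=np.array([-.2919,.0636,.9543])
print(p,o['force'],'est tip',p+[32.1,-8.4,-41.3])
h=(P-[602.4,-37,64.1])@n
a=np.array([-.297,.066,.952]);g=p+[1.4,-.5,57];v=P-g;t=v@a;rr=np.linalg.norm(v-t[...,None]*a,axis=-1)
for z in range(0,45,2):
    k=(d>0)&(rr<12)&(h>=z)&(h<z+2)
    if k.sum(): print(z,k.sum(),rr[k].mean().round(1),P[k].mean(0).round(1),im[k].mean().round())
u,w=pix('scene',[617,-70,80]).astype(int)
import sys
if len(sys.argv)>1: cv2.imwrite(sys.argv[1],cv2.resize(im[w-45:w+35,u-40:u+40,::-1],(600,600)))
E
python3 gap.py pics/p3.png
```

```text
[582.74743714 -62.22595126 118.94020972] [ 1.09806563 -0.73685123 -2.21006431] est tip [614.84743714 -70.62595126  77.64020972]
0 21 7.6 [616.7 -67.6  70.9] 106.0
6 1 1.8 [613.6 -68.1  78. ] 149.0
8 2 2.3 [616.2 -69.2  79.6] 157.0
10 2 3.6 [613.6 -65.7  81.4] 180.0
12 5 4.8 [615.8 -65.9  83.9] 190.0
14 4 3.9 [613.2 -66.7  85.3] 169.0
16 6 4.4 [614.7 -67.4  87.8] 144.0
18 3 4.3 [612.2 -66.3  88.9] 156.0
20 3 4.6 [614.1 -66.8  90.9] 135.0
22 2 7.2 [616.7 -66.3  94.7] 161.0
24 7 9.0 [613.9 -62.1  95.4] 205.0
26 12 8.3 [612.9 -62.8  97.5] 212.0
28 7 9.3 [613.2 -64.1  99.7] 190.0
30 8 8.7 [612.  -62.  101.1] 218.0
32 11 9.0 [612.5 -62.6 103.9] 214.0
34 8 8.5 [609.9 -62.5 105.1] 206.0
36 7 7.6 [609.4 -63.6 106.5] 212.0
38 11 8.5 [609.8 -62.6 109. ] 213.0
40 5 8.0 [611.2 -63.8 111.4] 213.0
42 9 8.7 [607.8 -61.4 112.3] 209.0
44 9 8.4 [607.4 -61.8 114.2] 214.0
```

View pics/p3.png

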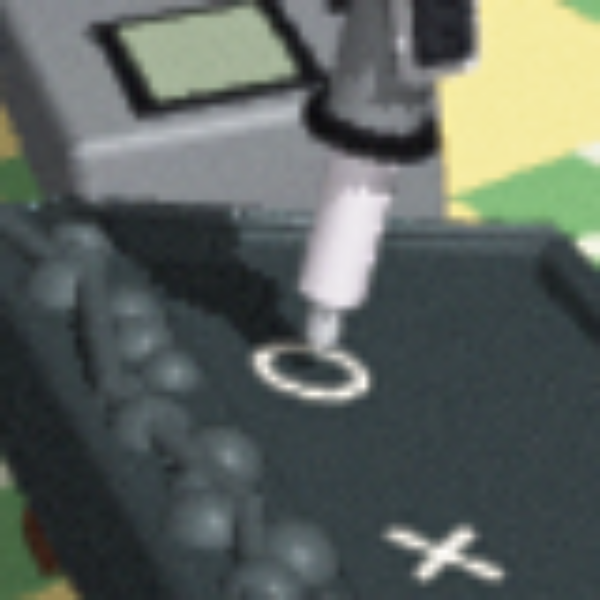

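Request:
drive_tool([
  [[-1.2,0,3.8],0],
  [[-1.2,0,3.8],0],
  [[0,0,0],0],
  [[0,0,0],0],
  [[0,0,0],0],
])

```text
clock: 16.8
position: [584.9, -63.0, 111.2]
tcp_rot: [-3.141, 0.0, 2.92]
force: [0.4, -0.5, -0.0]
width: 24.7
grasp_force: 60.3
```

```bash
python3 gap.py pics/p4.png; python3 - <<'E'
from h import *
F=[]
for i in range(6): manip.get_image('scene'); F.append(manip.get_obs()['force'])
print(np.mean(F,0))
E
```

```text
[584.95454063 -63.00780979 111.15568452] [ 0.30213337 -0.64663108 -1.41294618] est tip [617.05454063 -71.40780979  69.85568452]
0 16 8.4 [617.9 -69.6  71.6] 115.0
2 1 3.9 [617.3 -66.4  73.3] 150.0
4 4 5.2 [618.3 -66.3  76. ] 182.0
6 5 4.5 [618.  -67.7  78. ] 177.0
8 4 4.7 [615.9 -66.8  80. ] 167.0
10 5 5.1 [616.5 -67.3  81.7] 150.0
12 4 4.7 [616.3 -66.7  83.7] 161.0
14 2 7.6 [616.9 -67.1  86.5] 149.0
16 7 8.3 [613.8 -63.4  87.4] 194.0
18 10 8.6 [616.2 -64.7  90.3] 212.0
20 7 8.4 [614.8 -64.7  91.7] 204.0
22 7 8.4 [615.1 -63.6  93.6] 220.0
24 10 8.7 [613.3 -63.9  95.5] 203.0
26 9 8.3 [612.7 -63.6  97.3] 215.0
28 8 8.7 [612.9 -63.9  99.4] 203.0
30 8 8.4 [611.7 -62.5 101. ] 218.0
32 10 8.6 [610.7 -63.  103.2] 207.0
34 7 8.9 [611.  -61.8 105.3] 222.0
36 10 8.5 [610.4 -63.4 107.1] 204.0
38 8 8.7 [609.2 -62.7 108.9] 208.0
40 10 8.3 [609.5 -63.5 110.9] 207.0
42 8 8.5 [608.1 -62.6 113. ] 203.0
44 8 8.8 [608.1 -62.3 114.8] 211.0
[-0.08802113 -0.50332524 -1.00285704]
```

View pics/p4.png

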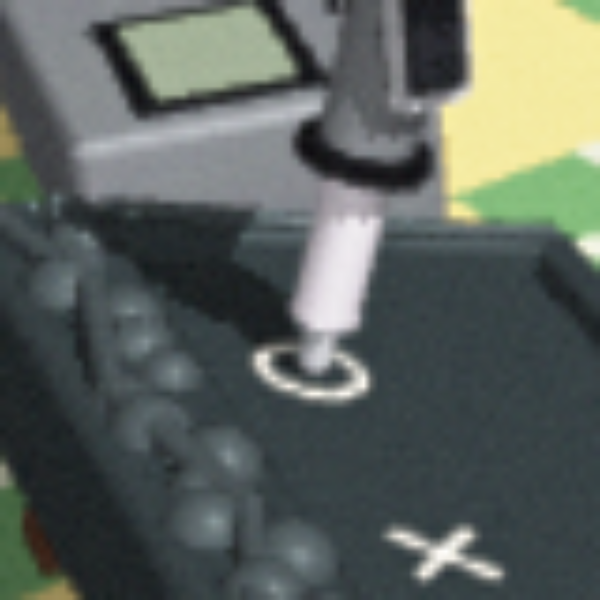

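The nose at (316,373) sits in the ring, centre (312,370), and has just made contact. I'll press about 5 mm more.

Request:
drive_tool([
  [[-0.8,0,2.4],0],
  [[-0.8,0,2.4],0],
  [[0,0,0],0],
  [[0,0,0],0],
  [[0,0,0],0],
  [[0,0,0],0],
  [[0,0,0],0],
])

```text
clock: 17.85
position: [586.5, -63.3, 106.3]
tcp_rot: [-3.142, 0.0, 2.92]
force: [-0.6, 0.0, 0.7]
width: 24.7
grasp_force: 60.3
```

```bash
python3 gap.py pics/p5.png|head -14; python3 tilt.py .3|tail -1; python3 tog.py|tail -1; python3 - <<'E'
from h import *
F=[]
for i in range(8): manip.get_image('scene'); F.append(manip.get_obs()['force'])
print(np.mean(F,0),manip.get_obs()['clock'])
E
```

```text
[586.51170946 -63.27393867 106.30952859] [-0.60700433 -0.58694368  0.99212957] est tip [618.61170946 -71.67393867  65.00952859]
0 24 8.8 [616.3 -70.4  71.3] 108.0
2 5 4.0 [618.  -67.5  74.4] 153.0
4 1 4.7 [617.5 -65.8  76. ] 200.0
6 5 3.8 [617.6 -68.3  77.6] 146.0
8 2 4.7 [617.6 -66.9  80.1] 180.0
10 3 7.8 [617.4 -63.9  82.2] 211.0
12 7 9.1 [619.2 -65.   84.8] 203.0
14 9 9.1 [616.7 -62.8  85.9] 216.0
16 10 8.6 [616.  -64.4  87.9] 203.0
18 10 8.2 [615.3 -64.8  89.9] 208.0
20 8 8.0 [614.1 -64.2  91.3] 211.0
22 6 8.8 [615.8 -63.6  94.1] 217.0
24 9 8.6 [612.7 -62.7  95.2] 210.0
axis [-0.24   0.023  0.97 ] tilt 0.244 along tx 0.242 ty -0.031 106 0.57 line at grasp z minus grasp, tool axes [-5.8 -2.1  0. ]
110 bright 3 [ 524. -345.  111.]
[-0.9056292  -0.44111064  0.82271178] 18.45
```

View pics/p5.png

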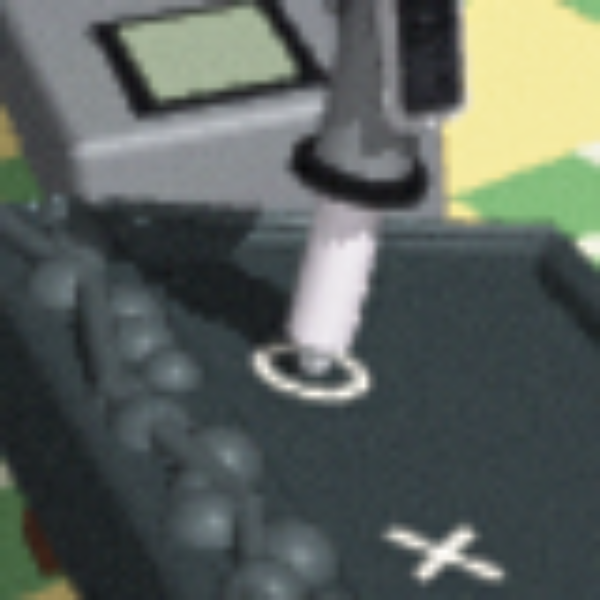

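```bash
python3 - <<'E'
from ax import *
n=np.array([-.2919,.0636,.9543]);o=manip.get_obs();p=o['position']
a=n;tip=np.array([617,-70,70.8])
for i in range(4):
    # tube: 14..40 above tip when pressed ~5
    c,b,N,e=axis(14,38,tip,r=9,rad=14,dirg=a)
    print(b.round(3),'angle to n',np.arccos(b@n).round(3),N,e.round(2),'axis at tip',c.round(1))
E
```

```text
[-0.318  0.037  0.947] angle to n 0.039 102 0.8 axis at tip [617.3 -70.   70.8]
[-0.307  0.09   0.947] angle to n 0.032 102 0.76 axis at tip [617.6 -71.5  70.8]
[-0.288  0.067  0.955] angle to n 0.009 102 0.74 axis at tip [616.9 -70.8  70.8]
[-0.292  0.035  0.956] angle to n 0.03 103 0.68 axis at tip [616.9 -70.2  70.8]
```

The probe axis is within 0.04 rad of the normal, the tip is at the ring centre, the nose is pressed in about 5 mm with roughly 3 N, and the toggle is on. Handing in.

```bash
python3 -c "
from cell import manip
print(manip.close_job())"
```

```text
the job is handed in; nothing more can be done
None
```

I handed the job in with the toggle on and the gripper holding the probe square to the slope in the chalk ring, nose pressed in about 5 mm with roughly 3 N; the hand-in gave no verdict.

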